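Start the fume extractor and open the solvent bottle's safety cap

ROBOT

A 6-joint arm with a two-finger parallel gripper is mounted at the origin on the work surface. World frame = base frame: x ahead of the robot, y to its left, z up, the work surface at z = 0. Lengths are in mm, angles in rad, forces in N, time in s.
With the tool pointing down it reaches from about 350 to 875 mm from the base axis. Payload 4.2 kg.
Tool frame: the origin (TCP) lies midway between the tips of the shut fingers; the grasp point (between the pads) lies 19 mm behind it (arm.hold_point_z is the z of the grasp point in the tool frame, in mm); z points along the fingers, y is the direction in which the jaws open and shut (so a half turn about z gives the same grasp; the last joint's range is limited). The gripper opens to 85 mm and grips with 20 to 120 N. Pads are 22 mm wide; open, the fingers measure 114 mm over their backs; the gripper's body (76 mm by 85 mm) begins 54 mm behind the grasp point. The pads swing forward as they close: fully open they stand 13 mm farther back than shut.
Start: joints at [1.573, 0.385, 0.008, 0, -1.194, -0.259], TCP at [158.71, 604.492, 231.312] pointing down, gripper open.
Joint ranges: [-3.14, 3.14], [-1.21, 2.06], [-1.07, 1.41], [-3.16, 2.05], [-2.99, -0.16], [-3.1, 3.1]. Speed limits (rad/s): [2.79, 2.79, 3.14, 3.14, 3.14, 3.14].

INTERFACE

Orientations are given as a unit quaternion [x, y, z, w].
In Python, from bench import sensors, optics, workorder, arm gives the robot as it stands. The module is installed in compiled form; this text tells all that it offers.
- The arm moves only by the tool servo_tool, never from a script. Its argument "deltas" is one flat list of numbers, 7 for each row, row after row: the turn, a rotation vector about the tool's x, y, z in rad, then the shift along the tool's x, y, z in m, then the finger opening in m, from 0 to 0.0854. A call has 1 to 20 rows; each row shifts and turns the commanded pose from where the row before left it, along the tool's axes as they then stand; what a row does not reach is not made up. A row lasts 1/12 s, in which the tool goes at most 41.7 mm and 7.16 degrees, less where a joint would pass 70% of its speed; a pose out of reach is approached as far as the arm can. A call is refused whole if a number of a shift passes 0.0417 or a number of a turn 0.125, either way. A call with a gripper value outside its range is refused whole. The fingers move at their own pace and stop on an object; the grip force is fixed at half the most. Time passes only in rows, so rows that do not move let the fingers close. It gives the time, the measured TCP pose, the force and the opening at its end, in the units of the state.
- sensors.read_state(): the state, without advancing time (a new reading comes with each control period).
- optics.get_image(name): name is "side" or "top"; returns a dict with "img" (480x640x3 uint8, red, green, blue), "fov_y" (degrees; the focal length in pixels is half the picture's height over the tangent of half this angle, whatever the lens; pixels are square), "cx", "cy" (the principal point, pixels), "R" (3x3) and "t" (3): a world point X has camera coordinates R X + t. Camera axes: x right, y down, z forward; pixel columns grow to the right and rows downward; lengths in mm; the calibration is good to about 2 mm. A picture is of the moment at which its call begins. There is no depth.
- workorder.job_done(): hands the job in, once; it reports no verdict.
The state is a dict: "clock": time; "joints": joint angles; "joint_vel": joint speeds; "joint_efforts": joint torques, N m; "position": TCP position; "ee_rot": TCP orientation; "contact_force": force on the tool from outside, world axes, zero at the start; "wrist_torque": the same for the moment, N m; "gripper_width": finger opening in mm.
Only numpy, scipy, OpenCV 4.12 (cv2) and the standard library are available. Lean on these libraries where they do the work, as an engineer would, in place of code of your own. Each camera call takes 0.05 s, during which the arm holds its last target. There are 200 camera calls.

TASK

At the model-making bench, first push the yellow pedal of the fume extractor's foot switch right down to its stop and let it spring back up; then open the amber solvent bottle: push its white safety cap down, twist it anticlockwise about a sixth of a turn while pushing, and lift it off. Finish while still holding the cap in the gripper, level and still, straight above the bottle with about 5 cm of clear space between the cap's underside and the neck; do not put it down or let go. Leave the other things on the bench where they are.

Things in the scene. Friction and masses are not known exactly. Their poses are not given: they have to be found in the camera images.
- pedal_pad (a point): Press point of the fume extractor's foot switch: yellow plate with black ribs, 120 x 74 x 6 mm, on a black base 140 x 90 x 12 mm fixed to the bench. On the plate's upper face, on its centre line, 85 mm from the hinge, 35 mm from the raised free end; about 48 mm above the bench at rest, 19 mm lower at the stop. Its x axis, level, points from free end to hinge.
- foot_pedal (a joint): Spring hinge of that pedal, rad: 0 at rest (plate sloping up towards its free end by 0.25 rad), grows as it is pressed, stop at 0.22. At the press point it takes about 4 N to start and about 11 N to reach the stop; it springs back when released.
- bottle: Amber solvent bottle, 68 mm across, in a black round stand 120 mm across, 30 mm high; both fixed, they do not move or turn. Origin under the stand's centre, on the bench; z up the bottle's axis. The shoulder narrows from 72 mm up to a collar of 52 mm diameter, 88 to 100.5 mm up; the cap covers the neck above, its underside 106 mm up.
- neck_top (a point): Top of the bottle's neck (a sprung white seal disc) on its axis, 136 mm above the bench, hidden in the cap. The spring resists pushing the cap down: 5 N to start, 11 N at 3 mm, 16 N at the bottom of its 5.5 mm travel. Three lugs lock the cap until it is down over 3 mm; then it turns anticlockwise seen from above.
- cap_center (a point): Centre (half-way up) of the white ribbed push-and-turn cap, red disc on top: 54 mm diameter, 34 mm high, 40 g, loose; 123 mm above the bench when on the bottle. z up its axis; x along the bottle's x while locked. Turned 45 to 75 degrees anticlockwise (aim for 60; stop at 80) it is free to lift straight up and needs no more pushing. It cannot turn clockwise.
- van: white plastic van body of a model kit, 90 x 47 x 50 mm, open windows; origin under its centre; bystander
- sanding_block: cork sanding block 45 x 75 x 25 mm; origin under its centre; bystander
- driver: blue-handled screwdriver 150 mm long lying between bottle and foot switch; bystander
- jar_red: red paint jar, 36 mm across, 45 mm high; origin under its centre; bystander
- jar_blue: blue paint jar, 36 mm across, 45 mm high; origin under its centre; bystander
- cement: small green bottle with a green cap, 40 mm across, 65 mm high; origin under its centre; bystander
- ruler: steel ruler 310 x 28 x 2 mm lying across the far side; origin under its centre; bystander
Not all that is in view belongs to the job. What is shaped like the part that bears cap_center but pink is not meant.

How it is judged:
By the outcome, as a careful person would: the job done as asked, in the order asked, and still so for the second after the job is handed in, while the arm keeps its last pose, push and grip.
It also fails if it takes over 48 s, if anything falls off the work surface, if the arm or the gripper's body presses on something with over 40 N, if the wrist force passes 120 N, or if a joint passes its speed limit or range.

## Working session

There is one attempt and no reset: what is moved stays moved. The work goes in short steps, Python scripts to look and compute and a tool call to move; the robot and the scene stay as the last step left them, time stands still between calls to the robot, and variables do not carry over. Pictures are saved under pics/ and viewed, about 8 in all and at most 12, crops included, and the job is handed in when it is done.

Besides the shell and the picture viewer there is one more tool, called after "Emit:" as name(argument=value, ...), one argument or row to a line, values as JSON. servo_tool: Moves the arm, as the interface text tells. Its arguments: {"type":"object","properties":{"deltas":{"type":"array","items":{"type":"number"}}},"required":["deltas"]}

```bash
mkdir -p pics; cat > h.py <<'E'
import numpy as np, cv2
from bench import sensors, optics, workorder, arm
def cam(n):
    d=optics.get_image(n); d['f']=240/np.tan(np.radians(d['fov_y'])/2); d['R']=np.array(d['R']); d['t']=np.array(d['t']); return d
def ray(d,u,v):
    c=-d['R'].T@d['t']; r=d['R'].T@np.array([(u-d['cx'])/d['f'],(v-d['cy'])/d['f'],1]); return c,r/np.linalg.norm(r)
def onz(d,u,v,z):
    c,r=ray(d,u,v); return c+r*(z-c[2])/r[2]
def proj(d,X):
    p=d['R']@np.array(X)+d['t']; return d['f']*p[:2]/p[2]+[d['cx'],d['cy']]
def save(d,n): cv2.imwrite('pics/'+n,d['img'][:,:,::-1])
E
python3 - <<'E'
from h import *
for n in('top','side'):
    d=cam(n); save(d,n+'1.png'); print(n,d['fov_y'],d['cx'],d['cy'],(-d['R'].T@d['t']).round(),d['R'].round(3).tolist())
s=sensors.read_state(); print(s, arm.hold_point_z)
E
```

```text
top 57.15108451362932 318.1889746559877 236.4954521773384 [ 367.    4. 1067.] [[0.024, -1.0, -0.001], [-0.985, -0.023, -0.173], [0.173, 0.005, -0.985]]
side 56.76470135686063 313.26079675497965 239.875191855736 [ 506. -552.  754.] [[0.998, -0.068, 0.008], [-0.047, -0.757, -0.652], [0.05, 0.65, -0.758]]
{'clock': 0.1, 'joints': array([ 1.57261609e+00,  3.85474352e-01,  6.77191484e-03, -4.17833954e-04,
       -1.19401703e+00, -2.58600335e-01]), 'joint_vel': array([-0.00068674, -0.00175818,  0.00394402,  0.00283189,  0.00061446,
        0.00165466]), 'joint_efforts': array([ 3.62118408e-05, -3.93316054e+01,  1.88929689e+01,  4.19794679e+00,
       -2.58182677e-03,  5.26103406e-06]), 'position': array([158.58543231, 604.00749448, 230.3404216 ]), 'ee_rot': array([ 9.91758937e-01, -1.28114199e-01, -6.76919562e-05,  9.78643631e-04]), 'contact_force': array([-0.00345765, -0.21411283, -0.03937749]), 'wrist_torque': array([0.03560984, 0.03057884, 0.04002075]), 'gripper_width': 85.21938600014897} -18.700000000000003
```

View pics/top1.png

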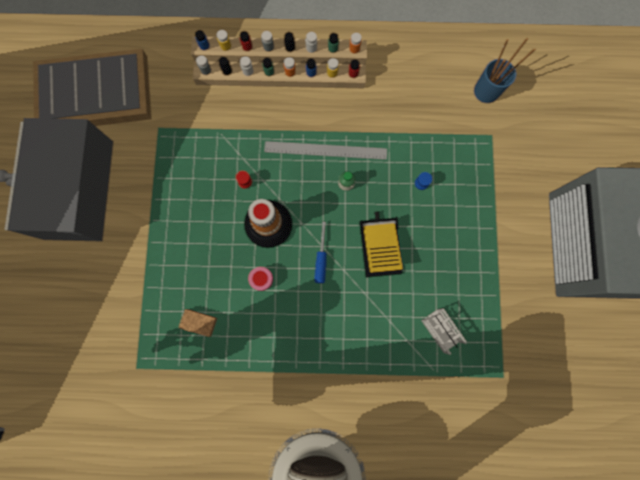

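View pics/side1.png

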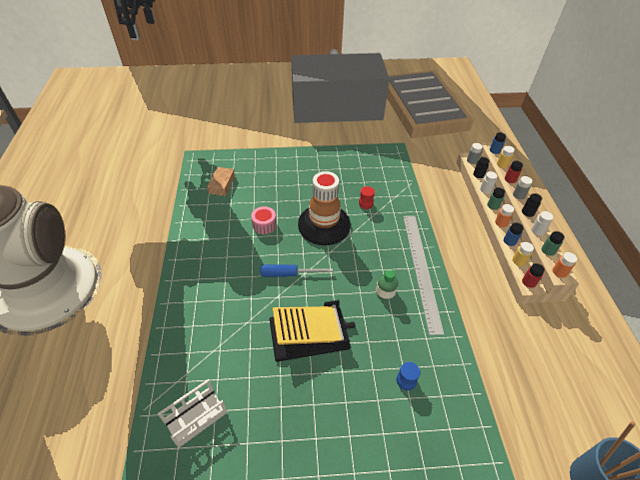

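Top view: the white cap with the red disc is at (262,212), on the amber bottle in its black stand. The pink cap lies on the mat at (260,279). In the side view they are at (326,185) and (263,221). The pedal is at (382,247) top and (310,327) side. I'll measure these and confirm with one crop.

```bash
cat > m.py <<'E'
from h import *
T,S=cam('top'),cam('side')
def blob(d,lo,hi,box):
    m=cv2.inRange(cv2.cvtColor(d['img'],cv2.COLOR_RGB2HSV),lo,hi); k=np.zeros_like(m); x0,y0,x1,y1=box; k[y0:y1,x0:x1]=255; m&=k
    c=max(cv2.findContours(m,0,2)[0],key=cv2.contourArea); return c
def tri(a,b):
    (c1,r1),(c2,r2)=ray(T,*a),ray(S,*b); s=np.linalg.lstsq(np.c_[r1,-r2],c2-c1,rcond=None)[0]
    p,q=c1+r1*s[0],c2+r2*s[1]; return (p+q)/2,np.linalg.norm(p-q)
E
python3 - <<'E'
from m import *
P=[]
for d,box in((T,(245,195,280,222)),(S,(310,170,342,190))):
    c=blob(d,(0,150,120),(8,255,255),box); e=cv2.fitEllipse(c); P.append(e[0]); print('red',e,onz(d,*e[0],140).round(1))
print('tri cap top',tri(*P))
for d,box in((T,(355,210,410,285)),(S,(265,295,355,365))):
    c=blob(d,(18,120,80),(35,255,255),box)
    q=cv2.approxPolyDP(cv2.convexHull(c),4,True)[:,0]; print('yellow',q.tolist(),cv2.minAreaRect(c))
    m=cv2.inRange(cv2.cvtColor(d['img'],cv2.COLOR_RGB2HSV),(0,0,0),(179,255,45))
a=cv2.resize(T['img'][190:300,235:415],None,fx=4,fy=4,interpolation=2); b=cv2.resize(S['img'][165:365,240:370],None,fx=2.2,fy=2.2,interpolation=2)
h=440;b=cv2.resize(b,(286,440)); o=np.hstack([a[:, :500],b]); o=cv2.resize(np.hstack([a,b]),(800,352)); cv2.imwrite('pics/crop1.png',o[:,:,::-1])
E
```

```text
red ((260.71258544921875, 210.87030029296875), (14.259384155273438, 14.86365795135498), 113.73927307128906) [583.5 134.2 140. ]
red ((325.1822204589844, 179.646240234375), (10.773428916931152, 17.100393295288086), 92.29808807373047) [582.6 136.5 140. ]
tri cap top (array([582.59758452, 133.82871736, 142.49140737]), np.float64(0.5845448591955033))
yellow [[395, 224], [402, 268], [370, 272], [364, 226]] ((382.42913818359375, 247.3606414794922), (48.507328033447266, 33.77217483520508), 81.46923065185547)
yellow [[333, 308], [340, 340], [277, 342], [274, 307]] ((306.451904296875, 324.39337158203125), (37.57319641113281, 65.93770599365234), 87.51044464111328)
```

View pics/crop1.png

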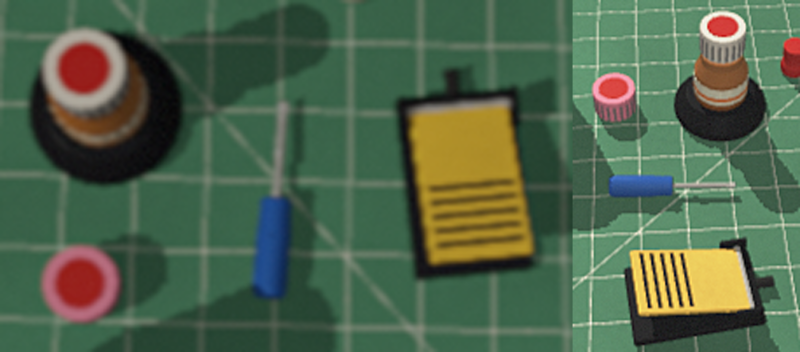

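The crop confirms it: the white ribbed cap with the red disc sits on the amber bottle, and the pink one stands loose on the mat, so it is the decoy. The pedal's hinge rod is at the far end (+x), and its ribbed free end is raised towards the robot. Next I triangulate the plate corners.

```bash
python3 - <<'E'
from m import *
n=[((402,268),(277,342)),((370,272),(274,307)),((395,224),(340,340)),((364,226),(333,308))]
X=[]
for a,b in n:
    p,e=tri(a,b); X.append(p); print(p.round(1),round(e,1))
X=np.array(X); fr,hi=X[:2].mean(0),X[2:].mean(0); ax=hi-fr; print(fr,hi,np.linalg.norm(ax),'yaw',np.arctan2(ax[1],ax[0]))
# top-only check: heights by model free 59+-, hinge 27
c=blob(T,(18,120,80),(35,255,255),(355,210,410,285)); q=cv2.boxPoints(cv2.minAreaRect(c)); print(q)
A=[onz(T,402,268,57),onz(T,370,272,57),onz(T,395,224,29),onz(T,364,226,29)]; print(np.round(A,1))
f,h=(A[0]+A[1])/2,(A[2]+A[3])/2; d=h-f; print(f,h,np.linalg.norm(d),np.arctan2(d[1],d[0]))
# stand in top: dark blob
for D,box in((T,(235,190,300,255)),(S,(290,195,360,250))):
    c=blob(D,(0,0,0),(179,255,40),box); e=cv2.minEnclosingCircle(c); print(e,cv2.boundingRect(c))
s=sensors.read_state(); from scipy.spatial.transform import Rotation as R
print(R.from_quat(s['ee_rot']).as_matrix().round(4))
E
```

```text
[ 474.9 -184.5   60.8] 1.3
[ 467.4 -111.3   55.6] 4.5
[ 584.7 -173.6   33.3] 2.0
[ 579.8 -100.4   24. ] 1.6
[ 471.12618087 -147.87058976   58.17293212] [ 582.28553551 -136.97205787   28.66220877] 115.52516138821312 yaw 0.0977318610671888
[[362.13205 225.8802 ]
 [395.67728 220.8484 ]
 [402.8729  268.8191 ]
 [369.32767 273.8509 ]]
[[ 475.9 -185.    57. ]
 [ 465.  -111.6   57. ]
 [ 584.7 -174.4   29. ]
 [ 578.  -100.    29. ]]
[ 470.47075601 -148.28943767   57.        ] [ 581.33146942 -137.19385585   29.        ] 114.87910912108893 0.09975358998967825
((268.1566162109375, 223.4939727783203), 23.82230567932129) (245, 201, 47, 46)
((323.6176452636719, 224.5), 25.62262725830078) (298, 209, 52, 36)
[[ 9.672e-01 -2.540e-01 -1.000e-04]
 [-2.540e-01 -9.672e-01 -7.000e-04]
 [ 1.000e-04  7.000e-04 -1.000e+00]]
```

Emit:
servo_tool(
  deltas=[0,0,0,0.0277,0.0152,0,0,0,0,0,0.0277,0.0152,0,0,0,0,0,0.0277,0.0152,0,0,0,0,0,0.0277,0.0152,0,0,0,0,0,0.0277,0.0152,0,0,0,0,0,0.0277,0.0152,0,0,0,0,0,0.0277,0.0152,0,0,0,0,0,0.0277,0.0152,0,0,0,0,0,0.0277,0.0152,0,0,0,0,0,0.0277,0.0152,0,0,0,0,0,0.0277,0.0152,0,0,0,0,0,0.0277,0.0152,0,0,0,0,0,0.0277,0.0152,0,0,0,0,0,0.0277,0.0152,0,0,0,0,0,0,0,0,0],
)

```text
clock: 1.55
position: [482.4, 297.0, 231.1]
ee_rot: [0.991, -0.131, 0.0, 0.0]
contact_force: [0.3, 0.3, -0.2]
gripper_width: 0.0
```

Emit:
servo_tool(
  deltas=[0,0,0,0.0085,0.0265,0,0,0,0,0,0.0085,0.0265,0,0,0,0,0,0.0085,0.0265,0,0,0,0,0,0.0085,0.0265,0,0,0,0,0,0.0085,0.0265,0,0,0,0,0,0.0085,0.0265,0,0,0,0,0,0.0085,0.0265,0,0,0,0,0,0.0085,0.0265,0,0,0,0,0,0.0085,0.0265,0,0,0,0,0,0.0085,0.0265,0,0,0,0,0,0.0085,0.0265,0,0,0,0,0,0.0085,0.0265,0,0,0,0,0,0.0085,0.0265,0,0,0,0,0,0.0085,0.0265,0,0,0,0,0,0.0085,0.0265,0,0,0,0,0,0.0085,0.0265,0,0,0,0,0,0,0,0,0,0,0,0,0,0,0,0],
)

```text
clock: 3.05
position: [503.4, -145.4, 231.1]
ee_rot: [0.992, -0.129, -0.0, -0.0]
contact_force: [0.5, 0.6, 0.0]
gripper_width: -0.2
```

Emit:
servo_tool(
  deltas=[0,0,0,0,0,0.028,0,0,0,0,0,0,0.028,0,0,0,0,0,0,0.028,0,0,0,0,0,0,0.028,0,0,0,0,0,0,0.028,0,0,0,0,0,0,0.028,0,0,0,0,0,0,0.006,0,0,0,0,0,0,0.005,0,0,0,0,0,0,0.004,0,0,0,0,0,0,0.004,0,0,0,0,0,0,0,0,0,0,0,0,0,0,0],
)

```text
clock: 4.05
position: [504.6, -144.3, 45.8]
ee_rot: [0.992, -0.128, 0.001, -0.0]
contact_force: [-0.7, 0.7, 5.2]
gripper_width: 0.3
```

Emit:
servo_tool(
  deltas=[0,0,0,0,0,0.004,0,0,0,0,0,0,0.004,0,0,0,0,0,0,0.003,0,0,0,0,0,0,0.003,0,0,0,0,0,0,0,0,0,0,0,0,0,0,0],
)

```text
clock: 4.55
position: [502.8, -144.7, 31.6]
ee_rot: [0.992, -0.128, -0.001, 0.0]
contact_force: [-4.8, 0.1, 8.4]
gripper_width: -0.0
```

Emit:
servo_tool(
  deltas=[0,0,0,0,0,0.002,0,0,0,0,0,0,0.002,0,0,0,0,0,0,0,0],
)

```text
clock: 4.8
position: [502.8, -144.7, 29.3]
ee_rot: [0.992, -0.128, -0.001, 0.0]
contact_force: [-7.8, 2.2, 18.8]
gripper_width: -0.1
```

Emit:
servo_tool(
  deltas=[0,0,0,0,0,0.002,0,0,0,0,0,0,0,0,0,0,0,0,0,0,0],
)

```text
clock: 5.05
position: [502.8, -144.8, 28.9]
ee_rot: [0.992, -0.127, -0.0, 0.001]
contact_force: [-11.6, 4.1, 31.0]
gripper_width: 0.2
```

Emit:
servo_tool(
  deltas=[0,0,0,0,0,-0.008,0,0,0,0,0,0,-0.02,0,0,0,0,0,0,-0.03,0,0,0,0,0,0,-0.03,0,0,0,0,0,0,-0.03,0,0,0,0,0,0,-0.03,0,0,0,0,0,0,-0.03,0,0,0,0,0,0,-0.028,0,0,0,0,0,0,0,0],
)

```text
clock: 5.8
position: [507.2, -145.1, 237.6]
ee_rot: [0.992, -0.128, 0.007, -0.0]
contact_force: [1.0, -0.3, 0.1]
gripper_width: 0.2
```

```bash
python3 - <<'E'
from m import *
save(S,'side2.png')
c=blob(S,(18,120,80),(35,255,255),(265,295,355,365)); print(cv2.minAreaRect(c),cv2.contourArea(c))
print(onz(T,268.2,223.5,30),onz(S,323.6,224.5,30))
s=sensors.read_state(); from scipy.spatial.transform import Rotation as R
print(s['position'],s['contact_force'],s['joints'].round(3)); M=R.from_quat(s['ee_rot']).as_matrix(); print(M.round(3)); print(M.T@(np.array([583,134.3,232.3])-s['position']))
E
```

```text
((306.451904296875, 324.39337158203125), (37.57319641113281, 65.93770599365234), 87.51044464111328) 2204.0
[578.47311408 130.22793356  30.        ] [580.10425402 112.147112    30.        ]
[ 504.23339888 -144.4059639   232.10000482] [-0.03913371  0.20017506 -0.33001103] [ 0.03   0.211 -0.238 -0.    -1.117  1.283]
[[ 0.967 -0.254  0.005]
 [-0.254 -0.967  0.001]
 [ 0.005 -0.002 -1.   ]]
[   5.27821267 -289.57427945    0.3300242 ]
```

View pics/side2.png

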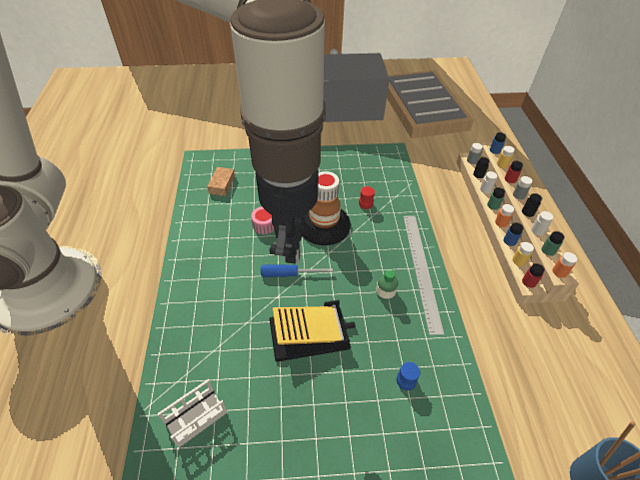

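The pedal blob is identical to its first reading, so it has sprung back. Force and height both showed it reached the stop: z 28.9, 31 N. Next, the bottle.

Emit:
servo_tool(
  deltas=[0,0,0,0.0006,-0.029,0,0.085,0,0,0,0.0006,-0.029,0,0.085,0,0,0,0.0006,-0.029,0,0.085,0,0,0,0.0006,-0.029,0,0.085,0,0,0,0.0006,-0.029,0,0.085,0,0,0,0.0006,-0.029,0,0.085,0,0,0,0.0006,-0.029,0,0.085,0,0,0,0.0006,-0.029,0,0.085,0,0,0,0.0006,-0.029,0,0.085,0,0,0,0.0006,-0.029,0,0.085,0,0,0,0,0,0,0.085,0,0,0,0,0,0,0.085,0,0,0,0,0,0,0.085,0,0,0,0,0,0,0.085],
)

```text
clock: 7.07
position: [582.5, 133.5, 229.7]
ee_rot: [0.992, -0.129, -0.001, 0.0]
contact_force: [-0.5, -0.3, -0.8]
gripper_width: 84.4
```

```bash
python3 - <<'E'
from m import *
s=sensors.read_state(); print(s['position'],s['gripper_width'],s['contact_force'],s['ee_rot'],s['joints'].round(2))
print(proj(S,s['position']),proj(S,[583,134.5,140])); cv2.imwrite('pics/side3.png',cv2.resize(S['img'][80:280,220:430],None,fx=2.5,fy=2.5)[:,:,::-1])
E
```

```text
[582.75535298 133.3852684  230.26994917] 84.9064925114521 [-0.00426567  0.00562663 -0.96282915] [ 9.91678280e-01 -1.28740685e-01 -1.41282936e-04  7.69744888e-05] [ 0.5   0.34 -0.06 -0.   -1.17  0.82]
[326.72357309 144.99407068] [325.45090545 180.29144623]
```

View pics/side3.png

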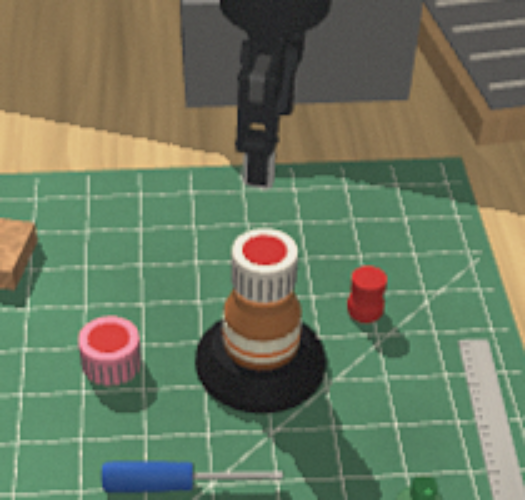

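The open gripper is over the white cap: fingertip at about (324,150), cap top at (326,180). Descending.

Emit:
servo_tool(
  deltas=[0,0,0,0,-0.001,0.02,0.085,0,0,0,0,0,0.02,0.085,0,0,0,0,0,0.02,0.085,0,0,0,0,0,0.02,0.085,0,0,0,0,0,0.02,0.085,0,0,0,0,0,0.015,0.085,0,0,0,0,0,0.01,0.085,0,0,0,0,0,0,0.085,0,0,0,0,0,0,0.085],
)

```text
clock: 7.92
position: [583.5, 135.0, 105.5]
ee_rot: [0.992, -0.128, 0.0, 0.0]
contact_force: [-0.6, 0.2, 0.7]
gripper_width: 85.3
```

Emit:
servo_tool(
  deltas=[0,0,0,0,0,0,0.045,0,0,0,0,0,0,0.045,0,0,0,0,0,0,0.045,0,0,0,0,0,0,0.045,0,0,0,0,0,0,0.045,0,0,0,0,0,0,0.045,0,0,0,0,0,0,0.045,0,0,0,0,0,0,0.045],
)

```text
clock: 8.58
position: [583.8, 135.4, 106.7]
ee_rot: [0.992, -0.128, 0.001, -0.0]
contact_force: [-0.9, -2.2, 6.6]
gripper_width: 53.1
```

Emit:
servo_tool(
  deltas=[0,0,0,0,0,0.002,0.02,0,0,0,0,0,0.002,0.02,0,0,0,0,0,0.002,0.02,0,0,0,0,0,0,0.02,0,0,0,0,0,0,0.02],
)

```text
clock: 9.0
position: [583.8, 135.4, 102.1]
ee_rot: [0.992, -0.128, 0.001, 0.0]
contact_force: [-4.0, -1.7, 12.6]
gripper_width: 52.6
```

Emit:
servo_tool(
  deltas=[0,0,0,0,0,0.0015,0.02,0,0,0,0,0,0.0015,0.02,0,0,0,0,0,0,0.02,0,0,0,0,0,0,0.02],
)

```text
clock: 9.33
position: [583.8, 135.3, 101.5]
ee_rot: [0.992, -0.127, 0.001, 0.0]
contact_force: [-9.0, -2.5, 23.0]
gripper_width: 52.9
```

Emit:
servo_tool(
  deltas=[0,0,-0.07,0,0,0,0.02,0,0,-0.07,0,0,0,0.02,0,0,-0.07,0,0,0,0.02,0,0,-0.07,0,0,0,0.02,0,0,-0.07,0,0,0,0.02,0,0,0,0,0,0,0.02],
)

```text
clock: 9.83
position: [584.4, 135.4, 101.5]
ee_rot: [0.999, 0.049, 0.002, 0.0]
contact_force: [-6.2, -2.6, 21.7]
gripper_width: 52.9
```

```bash
python3 - <<'E'
from bench import sensors
s=sensors.read_state(); print(s['position'],s['contact_force'],s['wrist_torque'],s['ee_rot'],s['joints'].round(3),s['gripper_width'])
E
```

```text
[584.408111  135.381985  101.5412308] [-6.21202463 -2.58611839 21.66799974] [-0.8919772   1.98050773  0.06098669] [9.98806816e-01 4.87916914e-02 2.05154917e-03 3.26337440e-04] [ 0.499  0.46  -0.228  0.003 -0.879  1.168] 52.8695905267586
```

Emit:
servo_tool(
  deltas=[0,0,-0.07,0,0,0,0.02,0,0,-0.07,0,0,0,0.02,0,0,-0.07,0,0,0,0.02,0,0,-0.07,0,0,0,0.02,0,0,-0.07,0,0,0,0.02,0,0,-0.07,0,0,0,0.02,0,0,-0.07,0,0,0,0.02,0,0,-0.07,0,0,0,0.02,0,0,-0.07,0,0,0,0.02,0,0,-0.07,0,0,0,0.02,0,0,0,0,0,0,0.02,0,0,0,0,0,0,0.02],
)

```text
clock: 10.83
position: [585.3, 136.5, 101.5]
ee_rot: [0.922, 0.388, 0.003, 0.001]
contact_force: [-6.8, 0.8, 19.9]
gripper_width: 52.9
```

```bash
python3 - <<'E'
from bench import sensors
import numpy as np
s=sensors.read_state(); q=s['ee_rot'];print(s['position'],s['contact_force'],s['wrist_torque'],q,2*np.arctan2(q[1],q[0])+.257,s['gripper_width'])
E
```

```text
[585.31723109 136.54180657 101.5051001 ] [-6.79984657  0.76628205 19.88320567] [-0.08955866  1.7234443   0.14686925] [9.21791911e-01 3.87670556e-01 3.29610415e-03 5.90858724e-04] 1.0532110767917167 52.8580245270861
```

Emit:
servo_tool(
  deltas=[0,0,0,0,0,-0.003,0.02,0,0,0,0,0,-0.003,0.02,0,0,0,0,0,-0.003,0.02,0,0,0,0,0,-0.003,0.02,0,0,0,0,0,-0.003,0.02,0,0,0,0,0,0,0.02],
)

```text
clock: 11.33
position: [583.1, 135.5, 111.3]
ee_rot: [0.922, 0.386, -0.0, -0.0]
contact_force: [0.0, -0.7, 0.0]
gripper_width: 52.7
```

Emit:
servo_tool(
  deltas=[0,0,0,0,0,-0.003,0.02,0,0,0,0,0,-0.003,0.02,0,0,0,0,0,0,0.02],
)

```text
clock: 11.58
position: [583.6, 135.5, 117.6]
ee_rot: [0.922, 0.386, 0.0, 0.0]
contact_force: [0.7, -0.8, -0.5]
gripper_width: 53.3
```

Emit:
servo_tool(
  deltas=[0,0,0,0,0,-0.005,0.02,0,0,0,0,0,-0.005,0.02,0,0,0,0,0,-0.005,0.02,0,0,0,0,0,-0.005,0.02,0,0,0,0,0,-0.006,0.02,0,0,0,0,0,-0.006,0.02,0,0,0,0,0,-0.006,0.02,0,0,0,0,0,-0.006,0.02,0,0,0,0.0005,0,-0.006,0.02,0,0,0,0.0005,0.0005,-0.005,0.02,0,0,0,0.0005,0,-0.005,0.02,0,0,0,0,0,-0.005,0.02,0,0,0,0,0,-0.005,0.02,0,0,0,0,0,0,0.02,0,0,0,0,0,0,0.02,0,0,0,0,0,0,0.02,0,0,0,0,0,0,0.02,0,0,0,0,0,0,0.02,0,0,0,0,0,0,0.02],
)

```text
clock: 13.17
position: [584.6, 136.1, 187.0]
ee_rot: [0.922, 0.386, -0.0, 0.0]
contact_force: [-0.1, -0.1, -0.6]
gripper_width: 52.8
```

```bash
python3 - <<'E'
from m import *
s=sensors.read_state(); print(s['position'],s['contact_force'],s['wrist_torque'],s['ee_rot'],s['joint_vel'].round(4),s['gripper_width'])
p=s['position']
for X in([p[0],p[1],136],[p[0],p[1],186],[584,135.5,136]): print(proj(S,X).round(1))
c=blob(S,(18,120,80),(35,255,255),(265,295,355,365)); print(cv2.minAreaRect(c))
cv2.imwrite('pics/side4.png',cv2.resize(S['img'][100:300,210:440],None,fx=2.6,fy=2.6)[:,:,::-1])
E
```

```text
[584.68806969 136.14810446 187.12699431] [-0.2252228  -0.58461078 -1.2147936 ] [-0.01679819 -0.00110175 -0.02937521] [ 9.22378210e-01  3.86287991e-01 -1.58155684e-04  2.42680397e-05] [ 0.0008  0.0005  0.0008 -0.0008  0.0001  0.0001] 52.776904923324196
[326.1 181.2]
[326.9 162.2]
[325.8 181.4]
((306.451904296875, 324.39337158203125), (37.57319641113281, 65.93770599365234), 87.51044464111328)
```

View pics/side4.png

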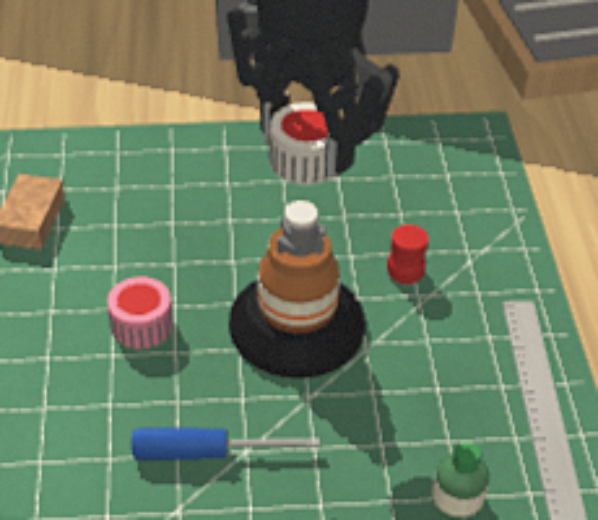

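The cap is in the gripper, apparently level, with its lower rim at about (326,170). The bare neck is below it at (326,181). I'll check the gap in numbers, then hand in.

```bash
python3 - <<'E'
from h import *
S=cam('side'); zs=np.arange(170,200.); v=[proj(S,[584.7,109,z])[1] for z in zs]
z=np.interp(-170.4,-np.array(v),zs); s=sensors.read_state()
print('underside by rim',z,'gap',z-136, s['position'],s['clock'],s['gripper_width'])
if 42<z-136<58: print(workorder.job_done())
E
```

```text
underside by rim 188.06732492938437 gap 52.06732492938437 [584.69011861 136.17724446 187.20738299] 13.3167 52.91255565555071
the job is handed in; nothing more can be done
None
```

I did both parts in the order asked and handed the job in at 13.3 s of the 48 s allowed. The arm is still holding the cap above the bottle.

- **Pedal:** I pressed it to its stop, with the fingertip at z 28.9 mm and the upward force rising to 31 N. I then released it, and in the side picture the plate measures exactly as it did before the press.
- **Cap:** I gripped it at about 53 mm and pushed it to the bottom of its travel, at about 20 N. I then turned it 60° anticlockwise and lifted it off with no resistance.
- **Final pose:** The tool is level and still. The cap's underside is about 50 mm above the neck by arm position, and about 52 mm by the picture, so the two roughly agree.
- **Sideways position:** The cap should be within 1–2 mm of the bottle's axis. I estimated this from where the arm was during the twist and did not measure it separately.
- **Other things on the bench:** In the last crop, those in view (sanding block, screwdriver, red jar, cement, ruler and pink cap) look unmoved. The van and blue jar were outside that crop, but the side picture after the pedal press showed them in place. I did not go near them.

No final check failed. Two position estimates disagreed earlier. The two cameras differed by about 2 mm on the cap's left-right position, so I aimed between them. I discarded the stand-centre estimates because shadow and the bottle threw them off.

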